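# Set and start the kitchen timer

### The job

Set the light kitchen timer on the counter: turn the dial on its top clockwise until the pointer stands at the long thick mark, pressing down on the timer as you turn so that it does not spin or slide away on its slippery feet. Then push the start key on its sloping front fully in and let go, leaving the timer where it stood and the mug, jar and pepper mill alone.

Things in the scene. Friction and masses are not known exactly. Their poses are not given: they have to be found in the camera images.
- timer: Loose white timer, 0.42 kg, 135 (x) by 130 (y) by 109 mm high, on four hard slippery feet (friction about 0.3). Origin: underside, on the counter, z up, -x the front, roughly facing the robot. Flat top deck, 10 mm thick, x -49 to +70 mm, overhanging the sloping lower front with the start key. Unless pressed down it spins with the dial: 10 to 15 N down holds it.
- dial_centre (a point): On the dial's upright axis, on top of its disc (timer x +12, y 0, z +116 mm). z up; x: where the pointer points; turns with the dial. Black disc, radius 36, 7 mm thick; across it a grip bar 14 mm thick (y), 58 long (x), 25.5 above the disc. Pointer: white line on one half of the bar and white dot at that end. Fingers can straddle the bar with tips pressing on the disc.
- dial (a joint): Dial angle, rad, growing clockwise seen from above. 0: pointer 0.70 rad left (timer +y) of straight back (timer +x); 0.70: straight back; 1.40: on the long thick mark. Stop at 2.6; stays where left. Needs about 0.16 Nm to turn. Starts at 0 to 0.5.
- mark (a point): The long thick black mark (17 by 6 mm) on the deck just outside the dial, 47.5 mm from its axis, 0.70 rad right of straight back: the last clockwise and the only thick one of five marks 20 degrees apart. Axes as the timer's.
- key_top (a point): Middle of the outer surface of the grey start key, 44 mm (x, up the slope) by 66 mm (y), standing 8 mm out of the sloping front, at timer x -40, y 0, z +45 mm. Its z points out of the slope, 35 degrees from vertical towards timer -x. The deck overhangs it, 54 mm above its middle and 9 mm further forward, so push from the front, tilted, along its z.
- start_key (a joint): Travel of the start key along its own -z, in m: 0 out, 0.006 fully in. A soft spring returns it: 0.6 N to start, 1.6 N fully in. Pushing much harder slides the timer back.
- back_left (a point): Upper rear left corner of the timer (timer x +70, y +65, z +109 mm), shows whether it has been turned. Axes as the timer's.
- back_right (a point): Upper rear right corner of the timer (timer x +70, y -65, z +109 mm). Axes as the timer's.
- mug: White mug, 80 mm across, 95 mm high, with a handle; bystander. Origin: centre of its underside.
- jar: Amber glass jar with a steel lid, 72 mm across, 110 mm high; bystander. Origin: centre of its underside.
- mill: Turned dark wooden pepper mill, 56 mm across, 138 mm high; bystander. Origin: centre of its underside.

How it is judged:
On the way, in this order (a step that is already met when the one before it is completed fails the run):
1. the dial's pointer is at the long thick mark (value of joint dial between 1.25 and 1.55 rad), for 0.3 s.
2. the start key is pushed fully in with the dial still at the mark (all of step 1 and value of joint start_key above 0.0045 m), for 0.1 s.
At the end, for the whole second after the job is handed in: The dial stands at 1.40 rad (the mark) within 0.15 rad; the start key is out again (under 1.5 mm of travel); the timer stands flat, at rest, its middle and rear corners within 20 mm of where they were; mug, jar and mill stand upright within 20 mm of where they were (all of step 1 and value of joint start_key below 0.0015 m and angle between timer's own z axis and vertical below 0.05 rad and linear speed of timer below 0.02 m/s and distance of each of timer, back_left, back_right, mug, jar, mill from where it was at the start of the episode below 0.02 m and angle between each of mug, jar, mill's own z axis and vertical below 0.1 rad); the robot touches nothing.
It fails at once if the timer spins, slides or is lifted: its middle or a rear corner comes more than 20 mm from its starting place (distance of any of timer, back_left, back_right from where it was at the start of the episode above 0.02 m).
It fails at once if the mug, jar or mill is moved more than 20 mm (distance of any of mug, jar, mill from where it was at the start of the episode above 0.02 m).
It also fails if it takes over 62 s, if anything falls off the work surface, if the arm or the gripper's body presses on something with over 40 N, if the wrist force passes 120 N, or if a joint passes its speed limit or range.

### The arm

A 6-joint arm with a two-finger parallel gripper is mounted at the origin on the work surface. World frame = base frame: x ahead of the robot, y to its left, z up, the work surface at z = 0. Lengths are in m, angles in rad, forces in N, time in s.
With the tool pointing down it reaches from about 0.375 to 0.9 m from the base axis. Payload 3.1 kg.
Tool frame: the origin (TCP) lies where the fingers leave the gripper's body, on its centre line; the fingertips stand 73 mm ahead of it and the grasp point (between the pads) lies 54 mm ahead of it; z points along the fingers, y is the line along which they close (so a half turn about z gives the same grasp; the last joint's range is limited). The gripper opens to 85 mm and grips with 20 to 120 N. Pads are 22 mm wide; open, the fingers measure 114 mm over their backs; the gripper's body (76 mm by 85 mm) begins 54 mm behind the grasp point. The pads swing forward as they close: fully open they stand 13 mm farther back than shut.
Start: joints at [0.946, 0.527, 1.433, -0, 1.181, -0.178], TCP at [0.27, 0.564, 0.304] pointing down, gripper open.
Joint ranges: [-3.08, 3.08], [-0.75, 2.2], [0.22, 2.44], [-1.43, 4.57], [0, 2.65], [-2.85, 2.85]. Speed limits (rad/s): [2.79, 2.79, 3.14, 3.14, 3.14, 3.14].

### API

Orientations are given as a unit quaternion [x, y, z, w].
In Python, from station import manip gives the robot as it stands.
- The arm moves only by the shell command python3 -m crank 'ROWS' [FORCE]. ROWS is JSON, a list of rows, each an object with "dp": the shift along the tool's x, y, z normalised to -1 to 1, where 1 is 50 cm, a list of three; "delta_rot": the turn, a rotation vector about the tool's x, y, z normalised to -1 to 1, where 1 is 2 pi rad, a list of three; "fingers": the opening, from -1 (shut) to 1 (fully open). A call has 1 to 12 rows; each row shifts and turns the commanded pose from where the row before left it, along the tool's axes as they then stand; what a row does not reach is not made up. A row lasts 1/12 s, in which the tool goes at most 41.7 mm and 7.16 degrees, less where a joint would pass 70% of its speed; a pose out of reach is approached as far as the arm can. A call with a number of a shift or a turn outside -1 to 1 is refused whole. A call with a gripper value outside its range is refused whole. The fingers move at their own pace and stop on an object; FORCE is the grip in N (left out, the last holds). Time passes only in rows, so rows that do not move let the fingers close. It gives the time, the measured TCP pose, the force, the opening and the grip force at its end, in the units of the state.
- manip.sense(): the state, without advancing time (a new reading comes with each control period).
- manip.snapshot(name): name is "scene" or "top" or "wrist"; returns (picture, depth): 480x640x3 uint8, red, green, blue; 480x640 float32, m along the optical axis (not along the pixel's ray), 0 where there is no reading.
- manip.camera_model(name): a dict with "fx", "fy", "cx", "cy" (pixels), "origin" and "attitude" of the camera in the world. Camera axes: x right, y up, looking along -z (the intrinsics and any distortion apply to the point x, -y, -z); pixel columns grow to the right and rows downward; lengths in m; the calibration is good to about 2 mm. A picture is of the moment at which its call begins: read the wrist's pose just before it. camera_model takes no time and is no camera call; for the wrist camera it gives the pose at the moment of the call.
- manip.sign_off(): hands the job in; it is judged then, once.
The state is a dict: "t": time; "q": joint angles; "qd": joint speeds; "tau": joint torques, N m; "tcp_pos": TCP position; "tool_rot": TCP orientation; "force": force on the tool from outside, world axes, zero at the start; "ft_torque": the same for the moment, N m; "finger_gap": opening from 0.0 (shut) to 1.0 (fully open); "gripper_force": force on a finger pad.
Only numpy, scipy, OpenCV 4.12 (cv2) and the standard library are available. Lean on these libraries where they do the work, as an engineer would, in place of code of your own. Each camera call takes 0.05 s, during which the arm holds its last target. There are 200 camera calls.

## Working session

There is one attempt and no reset: what is moved stays moved. The work goes in short steps, Python scripts to look and compute and a shell command to move; the robot and the scene stay as the last step left them, time stands still between calls to the robot, and variables do not carry over. Pictures are saved under pics/ and viewed, at most 10 in all, crops included, and the job is handed in when it is done.

```bash
ls; mkdir -p pics
python3 - <<'E'
from station import manip
import cv2,numpy as np
s=manip.sense();print({k:np.round(v,3).tolist() for k,v in s.items()})
ims=[]
for n in("scene","top"):
    p,d=manip.snapshot(n);np.savez(f"pics/{n}0.npz",p=p,d=d);m=manip.camera_model(n);print(n,m);cv2.imwrite(f"pics/{n}0.png",p[:,:,::-1])
E
```

```text
pics
{'t': 0.0, 'q': [0.945, 0.528, 1.434, -0.0, 1.181, -0.178], 'qd': [0.0, 0.002, 0.001, 0.001, -0.002, 0.002], 'tau': [0.001, -44.236, -17.803, -0.0, 0.008, -0.0], 'tcp_pos': [0.27, 0.563, 0.303], 'tool_rot': [0.222, 0.975, -0.001, -0.0], 'force': [0.081, 0.161, 0.501], 'ft_torque': [-0.033, -0.015, -0.019], 'gripper_force': 0.0, 'finger_gap': 1.0}
scene {'fx': 447.6899701017973, 'fy': 447.6899701017973, 'cx': 318.9792249388171, 'cy': 251.87439237287188, 'origin': array([1.50173653, 0.22823513, 0.70837286]), 'attitude': array([0.29726654, 0.38058565, 0.68997665, 0.539184  ])}
top {'fx': 522.9610935609312, 'fy': 522.9610935609312, 'cx': 319.6604549524919, 'cy': 235.43849904415947, 'origin': array([0.36343463, 0.00438589, 1.30444758]), 'attitude': array([-0.05993376,  0.06199601,  0.70829572, -0.70062944])}
```

View pics/top0.png

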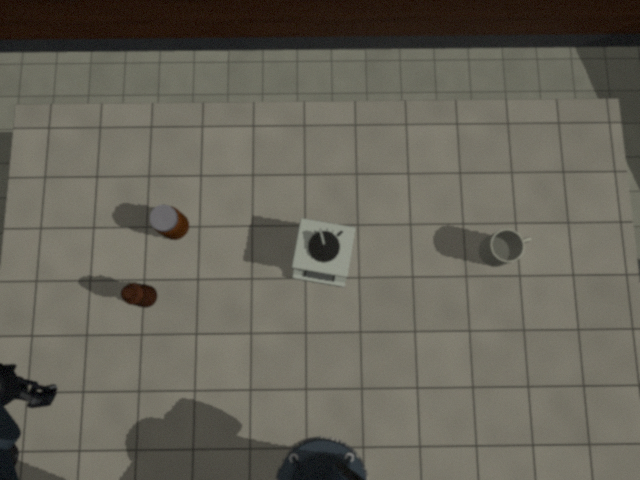

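View pics/scene0.png

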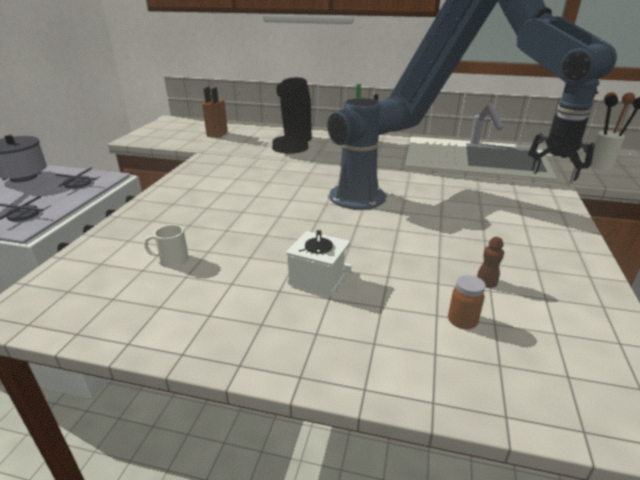

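The timer's deck is centred near (323,246) in the top picture. Its rear edge runs from (301,220) to (354,228), and the pointer appears to aim up and slightly left. The mug is near (506,247), the jar (168,220) and the mill (138,294), all well clear.

```bash
cat > h.py <<'E'
import numpy as np,cv2
from station import manip
from scipy.spatial.transform import Rotation as R
def cloud(m,d):
    v,u=np.mgrid[:480,:640]
    c=np.stack([(u-m['cx'])/m['fx']*d,-(v-m['cy'])/m['fy']*d,-d],-1)
    return c@R.from_quat(m['attitude']).as_matrix().T+m['origin']
def plan(pos,Rt):
    """shift in current tool axes (norm), turn (norm) from current pose"""
    s=manip.sense();R0=R.from_quat(s['tool_rot'])
    print('dp',np.round(R0.inv().apply(np.array(pos)-s['tcp_pos'])/.5,4),'rot',np.round((R0.inv()*Rt).as_rotvec()/2/np.pi,4))
def down(yaw):  # tool z down, tool y (closing) axis at world angle yaw
    y=np.array([np.cos(yaw),np.sin(yaw),0]);z=np.array([0,0,-1.]);return R.from_matrix(np.c_[np.cross(y,z),y,z])
E
python3 - <<'E'
from h import *
f=np.load('pics/top0.npz');m=manip.camera_model('top');P=cloud(m,f['d']);p=f['p']
w=np.zeros((480,640),bool);w[205:300,280:370]=1
k=w&(abs(P[...,2]-.109)<.006)
print(k.sum(),np.median(P[k][:,2]))
r=cv2.minAreaRect(P[k][:,:2].astype(np.float32)*1000);print(r,cv2.boxPoints(r))
k2=w&(P[...,2]>.125);print(k2.sum(),P[k2].mean(0))
k3=w&(p.max(2)<50)&(P[...,2]>.1);print('black',k3.sum(),P[k3].mean(0))
c=p[205:300,280:370,::-1];cv2.imwrite('pics/c1.png',cv2.resize(c,None,fx=6,fy=6,interpolation=cv2.INTER_CUBIC))
E
```

```text
2011 0.1112048545843416
((544.8837890625, -8.095115661621094), (130.10647583007812, 119.4091567993164), 79.46884155273438) [[474.2951   -61.140358]
 [591.69293  -82.96479 ]
 [615.4725    44.950127]
 [498.07465   66.77456 ]]
218 [ 0.50883707 -0.00585448  0.37161312]
black 612 [ 0.54267081 -0.00793511  0.12465397]
```

View pics/c1.png

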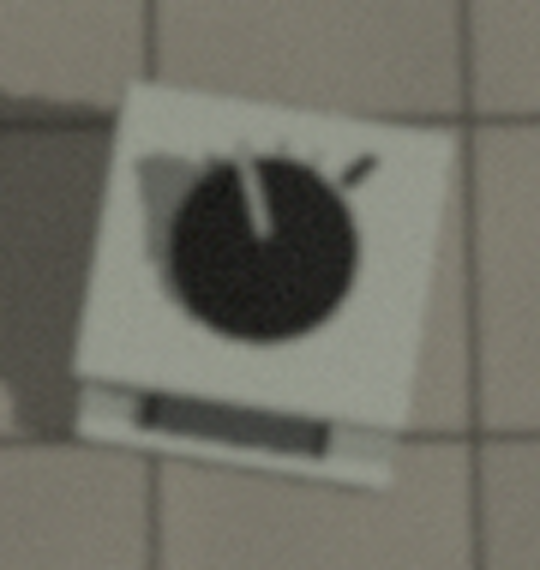

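Deck yaw is about -10.5°, the dial centre is near (0.546,-0.008), and the thick mark is at crop (360,170). The pointer runs from (265,235) to (245,155) in the crop.

Run:
```python
from h import *
m=manip.camera_model('top');Q=R.from_quat(m['attitude'])
def at(u,v,z):
    r=Q.apply([(u-m['cx'])/m['fx'],-(v-m['cy'])/m['fy'],-1]);return m['origin']+r*(z-m['origin'][2])/r[2]
a=at(280+265/6,205+235/6,.1415);b=at(280+245/6,205+155/6,.1415)
k=at(280+360/6,205+170/6,.109);c=np.array([.5464,-.0084])
an=lambda d:np.arctan2(d[1],d[0])
print(a,b,'pointer',an((b-a)),an(b[:2]-c),'mark',an(k[:2]-c),np.linalg.norm(k[:2]-c),'disc',at(280+264/6,205+250/6,.116))
ph=an(b-a);print('dial0',.7-(ph+.184))
plan([.5464,-.0084,.265],down(ph+np.pi/2))
s=manip.sense();print(R.from_quat(s['tool_rot']).as_matrix().round(3))
```

```text
[ 0.54616493 -0.01006934  0.1415    ] [ 0.57675406 -0.00291593  0.1415    ] pointer 0.22972609425881055 0.17874184959661601 mark -0.918077982550433 0.04929260264685614 disc [ 0.54436074 -0.00993038  0.116     ]
dial0 0.2862739057411894
dp [-0.993  -0.7919  0.0773] rot [-0.0003 -0.0002 -0.1077]
[[-0.902  0.432 -0.001]
 [ 0.432  0.902 -0.002]
 [ 0.    -0.002 -1.   ]]
```

```bash
python3 -m crank '[{"dp":[-0.03,-0.025,0],"delta_rot":[0,0,0],"fingers":1},{"dp":[-0.06,-0.048,0],"delta_rot":[0,0,0],"fingers":1},{"dp":[-0.06,-0.048,0],"delta_rot":[0,0,0],"fingers":1},{"dp":[-0.06,-0.048,0],"delta_rot":[0,0,0],"fingers":1},{"dp":[-0.06,-0.048,0],"delta_rot":[0,0,0],"fingers":1},{"dp":[-0.06,-0.048,0],"delta_rot":[0,0,0],"fingers":1},{"dp":[-0.06,-0.048,0],"delta_rot":[0,0,0],"fingers":1},{"dp":[-0.06,-0.048,0],"delta_rot":[0,0,0],"fingers":1},{"dp":[-0.06,-0.048,0],"delta_rot":[0,0,0],"fingers":1},{"dp":[-0.06,-0.048,0],"delta_rot":[0,0,0],"fingers":1},{"dp":[-0.06,-0.048,0],"delta_rot":[0,0,0],"fingers":1},{"dp":[-0.06,-0.048,0],"delta_rot":[0,0,0],"fingers":1}]'
python3 -m crank '[{"dp":[-0.06,-0.048,0],"delta_rot":[0,0,0],"fingers":1},{"dp":[-0.06,-0.048,0],"delta_rot":[0,0,0],"fingers":1},{"dp":[-0.06,-0.048,0],"delta_rot":[0,0,0],"fingers":1},{"dp":[-0.06,-0.048,0],"delta_rot":[0,0,0],"fingers":1},{"dp":[-0.063,-0.047,0],"delta_rot":[0,0,0],"fingers":1},{"dp":[0,0,0],"delta_rot":[0,0,-0.018],"fingers":1},{"dp":[0,0,0],"delta_rot":[0,0,-0.018],"fingers":1},{"dp":[0,0,0],"delta_rot":[0,0,-0.018],"fingers":1},{"dp":[0,0,0],"delta_rot":[0,0,-0.018],"fingers":1},{"dp":[0,0,0],"delta_rot":[0,0,-0.018],"fingers":1},{"dp":[0,0,0],"delta_rot":[0,0,-0.018],"fingers":1},{"dp":[0,0,0],"delta_rot":[0,0,0],"fingers":1}]'
python3 - <<'E'
from h import *
m=manip.camera_model('wrist');p,d=manip.snapshot('wrist');cv2.imwrite('pics/w1.png',p[:,:,::-1]);np.savez('pics/w1.npz',p=p,d=d,**m)
print(m);plan([.5464,-.0084,.265],down(.23+np.pi/2))
P=cloud(m,d);k=(abs(P[...,2]-.109)<.006);print(k.sum());r=cv2.minAreaRect(P[k][:,:2].astype(np.float32)*1000);print(r,cv2.boxPoints(r))
E
```

```text
t: 1.1
tcp_pos: [0.4619, 0.1634, 0.3037]
tool_rot: [0.222, 0.975, -0.0, -0.0]
force: [0.6, 0.1, -0.2]
finger_gap: 0.997
gripper_force: 0.0
t: 2.1
tcp_pos: [0.5464, -0.008, 0.3035]
tool_rot: [-0.116, 0.993, 0.0, -0.0]
force: [0.2, 0.7, 0.5]
finger_gap: 1.002
gripper_force: 0.0
{'fx': 399.00909502932063, 'fy': 399.00909502932063, 'cx': 321.2841307476249, 'cy': 241.60854781370531, 'origin': array([ 0.4786506 , -0.02558369,  0.37410515]), 'attitude': array([-0.08640809, -0.10957289,  0.77719208,  0.61359588])}
dp [ 0.0002 -0.0009  0.0771] rot [ 0.0001 -0.0001 -0.0001]
22624
((546.2689819335938, -11.168251037597656), (130.47158813476562, 118.57115173339844), 79.4897689819336) [[476.07837  -64.49519 ]
 [592.66016  -86.123886]
 [616.4596    42.15869 ]
 [499.8778    63.787384]]
```

View pics/w1.png

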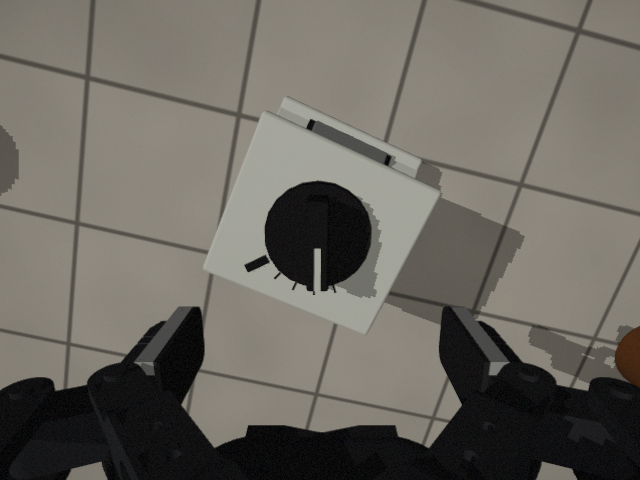

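The wrist picture shows the bar vertical at u≈317 and the disc centre at (318,234), so the fingers are aligned with the bar. Next I descend, straddle the bar and close lightly.

```bash
python3 -m crank '[{"dp":[0,-0.004,0.03],"delta_rot":[0,0,0],"fingers":-0.1},{"dp":[0,0,0.04],"delta_rot":[0,0,0],"fingers":-0.1},{"dp":[0,0,0.04],"delta_rot":[0,0,0],"fingers":-0.1},{"dp":[0,0,0.03],"delta_rot":[0,0,0],"fingers":-0.1},{"dp":[0,0,0.02],"delta_rot":[0,0,0],"fingers":-0.1},{"dp":[0,0,0.02],"delta_rot":[0,0,0],"fingers":-0.1},{"dp":[0,0,0.02],"delta_rot":[0,0,0],"fingers":-0.1},{"dp":[0,0,0.015],"delta_rot":[0,0,0],"fingers":-0.1},{"dp":[0,0,0],"delta_rot":[0,0,0],"fingers":-0.1}]' 20
python3 -m crank '[{"dp":[0,0,0],"delta_rot":[0,0,0],"fingers":-0.4},{"dp":[0,0,0],"delta_rot":[0,0,0],"fingers":-0.4},{"dp":[0,0,0],"delta_rot":[0,0,0],"fingers":-0.6},{"dp":[0,0,0],"delta_rot":[0,0,0],"fingers":-0.7},{"dp":[0,0,0],"delta_rot":[0,0,0],"fingers":-0.8},{"dp":[0,0,0],"delta_rot":[0,0,0],"fingers":-0.9},{"dp":[0,0,0],"delta_rot":[0,0,0],"fingers":-0.9},{"dp":[0,0,0],"delta_rot":[0,0,0],"fingers":-0.9}]' 20
```

```text
t: 2.9
tcp_pos: [0.5465, -0.0098, 0.1951]
tool_rot: [-0.115, 0.993, 0.0, -0.001]
force: [-1.4, 0.3, -0.3]
finger_gap: 0.45
gripper_force: 0.0
t: 3.57
tcp_pos: [0.5476, -0.0101, 0.1971]
tool_rot: [-0.116, 0.993, -0.0, 0.001]
force: [0.2, -0.9, 5.0]
finger_gap: 0.16
gripper_force: 20.6
```

```bash
python3 -m crank '[{"dp":[0,0,0.004],"delta_rot":[0,0,0],"fingers":-0.9},{"dp":[0,0,0.004],"delta_rot":[0,0,0],"fingers":-0.9},{"dp":[0,0,0],"delta_rot":[0,0,0],"fingers":-0.9}]' 20
```

```text
t: 3.82
tcp_pos: [0.548, -0.01, 0.1963]
tool_rot: [-0.116, 0.993, -0.001, 0.002]
force: [-5.1, -0.4, 26.4]
finger_gap: 0.154
gripper_force: 23.8
```

```bash
python3 -m crank '[{"dp":[0,0,-0.002],"delta_rot":[0,0,0],"fingers":-0.9},{"dp":[0,0,0],"delta_rot":[0,0,0.006],"fingers":-0.9},{"dp":[0,0,0],"delta_rot":[0,0,0.012],"fingers":-0.9},{"dp":[0,0,0],"delta_rot":[0,0,0.012],"fingers":-0.9},{"dp":[0,0,0],"delta_rot":[0,0,0],"fingers":-0.9}]' 20
python3 - <<'E'
from h import *
s=manip.sense();y=R.from_quat(s['tool_rot']).as_matrix()[:,1];print('tool yaw',np.arctan2(y[1],y[0]))
m=manip.camera_model('wrist');p,d=manip.snapshot('wrist');P=cloud(m,d);k=(abs(P[...,2]-.109)<.006)&(p.max(2)>60);print(k.sum());r=cv2.minAreaRect(P[k][:,:2].astype(np.float32)*1000);print(r,cv2.boxPoints(r))
cv2.imwrite('pics/w2.png',p[:,:,::-1])
E
```

```text
t: 4.23
tcp_pos: [0.5479, -0.0101, 0.1964]
tool_rot: [-0.021, 1.0, -0.001, 0.002]
force: [-4.0, -1.5, 19.3]
finger_gap: 0.157
gripper_force: 22.9
tool yaw 1.6121515342256445
42897
((546.2446899414062, -11.404922485351562), (129.93992614746094, 118.5945053100586), 79.63793182373047) [[476.22852  -64.6496  ]
 [592.8888   -85.98095 ]
 [616.26086   41.839752]
 [499.6006    63.171104]]
```

View pics/w2.png

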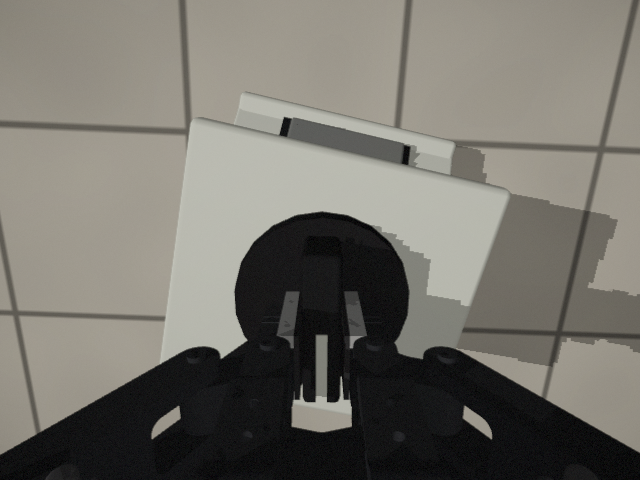

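The fingers straddle the bar, the pointer line runs down the image at u≈321, and the deck has not moved. I'll complete the turn.

```bash
python3 -m crank '[{"dp":[0,0,0],"delta_rot":[0,0,0.008],"fingers":-0.9},{"dp":[0,0,0],"delta_rot":[0,0,0.013],"fingers":-0.9},{"dp":[0,0,0],"delta_rot":[0,0,0.013],"fingers":-0.9},{"dp":[0,0,0],"delta_rot":[0,0,0.013],"fingers":-0.9},{"dp":[0,0,0],"delta_rot":[0,0,0.013],"fingers":-0.9},{"dp":[0,0,0],"delta_rot":[0,0,0],"fingers":-0.9}]' 20
python3 -m crank '[{"dp":[0,0,0],"delta_rot":[0,0,0.013],"fingers":-0.9},{"dp":[0,0,0],"delta_rot":[0,0,0.013],"fingers":-0.9},{"dp":[0,0,0],"delta_rot":[0,0,0.013],"fingers":-0.9},{"dp":[0,0,0],"delta_rot":[0,0,0.013],"fingers":-0.9},{"dp":[0,0,0],"delta_rot":[0,0,0.013],"fingers":-0.9},{"dp":[0,0,0],"delta_rot":[0,0,0.013],"fingers":-0.9},{"dp":[0,0,0],"delta_rot":[0,0,0.009],"fingers":-0.9},{"dp":[0,0,0],"delta_rot":[0,0,0],"fingers":-0.9},{"dp":[0,0,0],"delta_rot":[0,0,0],"fingers":-0.9}]' 20
python3 - <<'E'
from h import *
s=manip.sense();y=R.from_quat(s['tool_rot']).as_matrix()[:,1];print('tool yaw',np.arctan2(y[1],y[0]))
m=manip.camera_model('wrist');p,d=manip.snapshot('wrist');P=cloud(m,d);k=(abs(P[...,2]-.109)<.006)&(p.max(2)>60);print(k.sum());r=cv2.minAreaRect(P[k][:,:2].astype(np.float32)*1000);print(r,cv2.boxPoints(r))
E
```

```text
t: 4.78
tcp_pos: [0.5479, -0.0103, 0.1964]
tool_rot: [0.167, 0.986, -0.0, 0.002]
force: [-3.4, -2.1, 20.4]
finger_gap: 0.163
gripper_force: 22.9
t: 5.53
tcp_pos: [0.5477, -0.0106, 0.1964]
tool_rot: [0.426, 0.905, -0.0, 0.002]
force: [-3.3, -0.7, 20.0]
finger_gap: 0.158
gripper_force: 23.0
tool yaw 0.6907851316439932
45464
((546.5503540039062, -10.929939270019531), (129.8443145751953, 118.71826934814453), 79.66974639892578) [[476.51147  -64.155365]
 [593.30536  -85.44412 ]
 [616.58923   42.295486]
 [499.79535   63.584244]]
```

```bash
python3 -m crank '[{"dp":[0,0,0],"delta_rot":[0,0,0],"fingers":-0.55},{"dp":[0,0,0],"delta_rot":[0,0,0],"fingers":-0.4},{"dp":[0,0,0],"delta_rot":[0,0,0],"fingers":-0.3},{"dp":[0,0,-0.01],"delta_rot":[0,0,0],"fingers":-0.3},{"dp":[0,0,-0.03],"delta_rot":[0,0,0],"fingers":-0.3},{"dp":[0,0,-0.06],"delta_rot":[0,0,0],"fingers":-0.3},{"dp":[0,0,-0.06],"delta_rot":[0,0,0],"fingers":-0.3},{"dp":[0,0,-0.06],"delta_rot":[0,0,0],"fingers":-0.3},{"dp":[0,0,0],"delta_rot":[0,0,0],"fingers":-0.3},{"dp":[0,0,0],"delta_rot":[0,0,0],"fingers":-0.3}]' 20
python3 - <<'E'
from h import *
m=manip.camera_model('wrist');p,d=manip.snapshot('wrist');P=cloud(m,d);k=(abs(P[...,2]-.109)<.006)&(p.max(2)>60);print(k.sum());r=cv2.minAreaRect(P[k][:,:2].astype(np.float32)*1000);print(r,cv2.boxPoints(r))
cv2.imwrite('pics/w3.png',p[:,:,::-1])
E
```

```text
t: 6.42
tcp_pos: [0.5479, -0.01, 0.3051]
tool_rot: [0.426, 0.905, 0.0, 0.002]
force: [0.4, -0.0, -0.3]
finger_gap: 0.346
gripper_force: 0.0
21618
((546.8978881835938, -11.181289672851562), (130.05763244628906, 119.32198333740234), 79.63504791259766) [[476.51062  -64.414894]
 [593.8855   -85.883   ]
 [617.28516   42.052315]
 [499.91028   63.520424]]
```

View pics/w3.png

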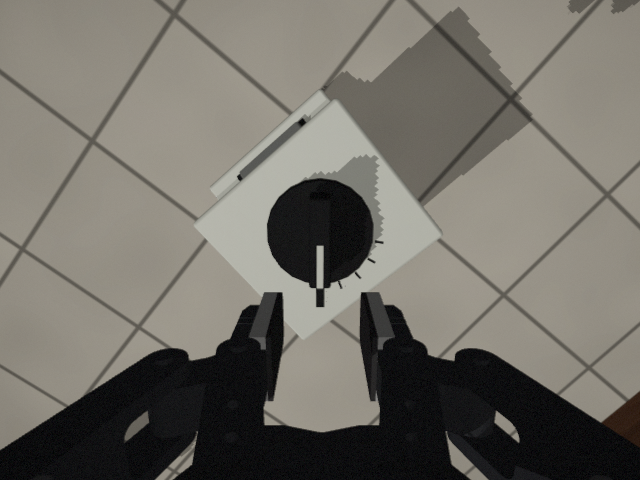

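The pointer line (u≈320) runs straight into the thick mark at (320,298), so the dial is set and the timer has not moved. Next I back off to the front, shut the fingers and tilt for the key.

```bash
python3 -m crank '[{"dp":[0,0,0],"delta_rot":[0,0,-0.0185],"fingers":-1},{"dp":[0,0,0],"delta_rot":[0,0,-0.0185],"fingers":-1},{"dp":[0,0,0],"delta_rot":[0,0,-0.0185],"fingers":-1},{"dp":[0,0,0],"delta_rot":[0,0,-0.0185],"fingers":-1},{"dp":[0,0,0],"delta_rot":[0,0,-0.0185],"fingers":-1},{"dp":[0,0,0],"delta_rot":[0,0,-0.0185],"fingers":-1},{"dp":[0.06,0,0],"delta_rot":[0,0,0],"fingers":-1},{"dp":[0.06,0,0],"delta_rot":[0,0,0],"fingers":-1},{"dp":[0.06,0,0],"delta_rot":[0,0,0],"fingers":-1},{"dp":[0.06,0,0],"delta_rot":[0,0,0],"fingers":-1},{"dp":[0.06,0,0],"delta_rot":[0,0,0],"fingers":-1},{"dp":[0,0,0],"delta_rot":[0,0,0],"fingers":-1}]' 20
python3 -m crank '[{"dp":[0,0,0],"delta_rot":[0,-0.0162,0],"fingers":-1},{"dp":[0,0,0],"delta_rot":[0,-0.0162,0],"fingers":-1},{"dp":[0,0,0],"delta_rot":[0,-0.0162,0],"fingers":-1},{"dp":[0,0,0],"delta_rot":[0,-0.0162,0],"fingers":-1},{"dp":[0,0,0],"delta_rot":[0,-0.0162,0],"fingers":-1},{"dp":[0,0,0],"delta_rot":[0,-0.0162,0],"fingers":-1},{"dp":[0,0,0],"delta_rot":[0,0,0],"fingers":-1},{"dp":[0,0,0],"delta_rot":[0,0,0],"fingers":-1}]' 20
cat >> h.py <<'E'
yaw=-.181;X=np.array([np.cos(yaw),np.sin(yaw),0]);a=np.radians(35)
n=-np.sin(a)*X+np.array([0,0,np.cos(a)]);Y=np.array([-X[1],X[0],0])
key=np.array([.5466,-.0107,0])-.0505*X+[0,0,.045]
RK=R.from_matrix(np.c_[np.cross(Y,-n),Y,-n])
E
python3 - <<'E'
from h import *
plan(key+n*.133,RK)
print(manip.sense()['q'].round(2))
m=manip.camera_model('wrist');p,d=manip.snapshot('wrist');cv2.imwrite('pics/w4.png',p[:,:,::-1]);np.savez('pics/w4.npz',p=p,d=d,**m)
# grey key in timer axes
P=cloud(m,d);o=key-[0,0,.045]+.04*X;L=np.stack([(P-o)@X,(P-o)@Y,P[...,2]],-1)
g=(abs(L[...,1])<.06)&(L[...,2]>.02)&(L[...,2]<.07)&(L[...,0]>-.075)&(L[...,0]<-.01)&(p.max(2)>25)
h=(P-key)@n
for lo in np.arange(-.014,.01,.002): print(round(lo,3),(g&(h>lo)&(h<lo+.002)).sum(),end='; ')
k=g&(h>-.004)&(h<.006);print(k.sum(),L[k].mean(0),np.percentile(L[k],[2,98],axis=0),np.median(h[k]))
E
```

```text
t: 7.47
tcp_pos: [0.3913, 0.0196, 0.3008]
tool_rot: [0.091, 0.996, 0.001, -0.007]
force: [-0.6, 0.2, 0.1]
finger_gap: 0.003
gripper_force: 0.0
t: 8.13
tcp_pos: [0.3996, 0.0195, 0.3019]
tool_rot: [0.086, 0.955, -0.021, 0.282]
force: [-0.3, -0.4, 0.1]
finger_gap: -0.0
gripper_force: 0.0
dp [ 0.1217 -0.009   0.2737] rot [ 0.0014 -0.0058 -0.0003]
[-0.26  0.14  2.27  0.31  0.17 -1.95]
-0.014 0; -0.012 0; -0.01 927; -0.008 3087; -0.006 1317; -0.004 1091; -0.002 1493; 0.0 2873; 0.002 75; 0.004 0; 0.006 0; 0.008 0; 5532 [-4.19465179e-02  5.97040061e-05  4.31771059e-02] [[-0.0646967  -0.04939022  0.02368681]
 [-0.01475366  0.04943594  0.06025488]] 8.917560991626155e-05
```

View pics/w4.png

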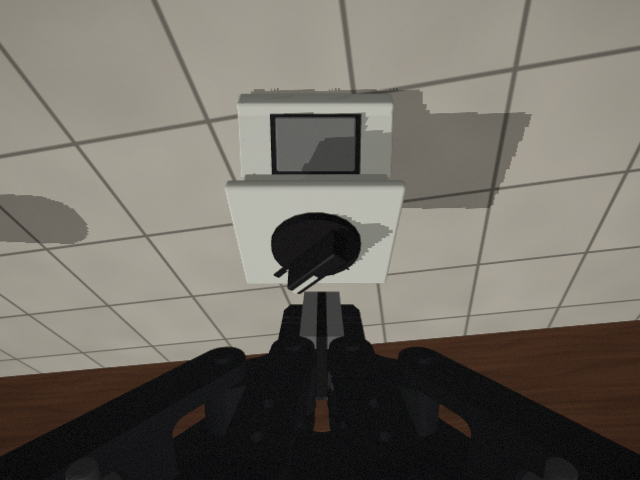

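The key is a grey rectangle centred at (316,144), its depth agrees with my computed key point to 0.1 mm, and the dial is still on the mark. q5 is small, so I'll approach in stages and watch the wrist.

```bash
python3 -m crank '[{"dp":[0.03,-0.002,0.05],"delta_rot":[0,0,0],"fingers":-1},{"dp":[0.03,-0.002,0.05],"delta_rot":[0,0,0],"fingers":-1},{"dp":[0,0,0],"delta_rot":[0,0,0],"fingers":-1},{"dp":[0,0,0],"delta_rot":[0,0,0],"fingers":-1}]'
python3 - <<'E'
from h import *
print(manip.sense()['q'].round(3));plan(key+n*.133,RK)
E
python3 -m crank '[{"dp":[0.03,-0.002,0.05],"delta_rot":[0,0,0],"fingers":-1},{"dp":[0.03,-0.002,0.05],"delta_rot":[0,0,0],"fingers":-1},{"dp":[0,0,0],"delta_rot":[0,0,0],"fingers":-1},{"dp":[0,0,0],"delta_rot":[0,0,0],"fingers":-1}]'
python3 - <<'E'
from h import *
print(manip.sense()['q'].round(3));plan(key+n*.133,RK)
E
```

```text
t: 8.52
tcp_pos: [0.4054, 0.0238, 0.2893]
tool_rot: [0.082, 0.954, -0.011, 0.289]
force: [0.3, -0.1, -1.0]
finger_gap: 0.001
gripper_force: 0.0
[-0.263  0.181  2.283  0.676  0.123 -2.312]
dp [ 0.119  -0.0249  0.2452] rot [ 0.0051 -0.0041 -0.    ]
t: 8.85
tcp_pos: [0.411, 0.0271, 0.2748]
tool_rot: [0.081, 0.955, -0.008, 0.287]
force: [0.3, -0.2, 0.3]
finger_gap: -0.003
gripper_force: 0.0
[-0.25   0.23   2.29   1.04   0.087 -2.668]
dp [ 0.1103 -0.0336  0.2157] rot [ 0.006  -0.0047  0.0001]
```

```bash
cat > fit.py <<'E'
from h import *
from scipy.optimize import least_squares
q=np.array([[.945,.528,1.434,0,1.181,-.178],[-.26,.14,2.27,.31,.17,-1.95],[-.263,.181,2.283,.676,.123,-2.312],[-.25,.23,2.29,1.04,.087,-2.668]])
p=np.array([[.27,.563,.303],[.3996,.0195,.3019],[.4054,.0238,.2893],[.411,.0271,.2748]])
r=np.array([[.222,.975,-.001,0],[.086,.955,-.021,.282],[.082,.954,-.011,.289],[.081,.955,-.008,.287]])
def fk(v,q):
    h,L1,L2,d,T,a=v
    pit=lambda t:R.from_rotvec([0,t,0]); z=np.array([0,0,1.])
    B=R.from_rotvec([0,0,q[0]]);F=B*pit(q[1]+q[2])*R.from_rotvec([0,0,q[3]])
    W=F*pit(q[4])
    return np.array([0,0,h])+B.apply([a,d,0])+(B*pit(q[1])).apply(L1*z)+F.apply(L2*z)+W.apply(T*z),W.apply(z)
def res(v):
    e=[]
    for i in range(len(q)):
        P,z=fk(v,q[i]);e+=[*(P-p[i]),*(.2*(z-R.from_quat(r[i]).apply([0,0,1])))]
    return np.array(e)+0
s=least_squares(lambda v:np.r_[res(v),.01*(v[5]),.01*(v[4]-.2)],[.2,.5,.4,.11,.2,0])
print(s.x.round(3),np.abs(res(s.x)).max().round(4))
def ik(pos,zt,q0):
    f=lambda x:np.r_[fk(s.x,x)[0]-pos,.3*(fk(s.x,x)[1]-zt)]
    t=least_squares(f,q0,bounds=([-3,-.75,.22,-1.43,0],[3,2.2,2.44,4.57,2.65]));return t.x.round(2),np.abs(t.fun).max().round(4)
if __name__=='__main__':
    for deg in(35,30,25,20):
        a=np.radians(deg);nn=-np.sin(a)*X+np.array([0,0,np.cos(a)])
        for q4 in(.05,3.1):
            print(deg,[ik(key+n*.0+nn*t,-nn,[-.2,.5,2.1,q4,.3]) for t in(.133,.073)])
E
python3 fit.py
```

```text
[-0.019  0.631  0.282  0.117  0.112  0.034] 0.0105
35 [(array([-0.23,  0.45,  2.44,  3.08,  0.31]), np.float64(0.0323)), (array([-0.23,  0.6 ,  2.44,  3.11,  0.46]), np.float64(0.0363))]
35 [(array([-0.23,  0.45,  2.44,  3.08,  0.31]), np.float64(0.0323)), (array([-0.23,  0.6 ,  2.44,  3.11,  0.46]), np.float64(0.0363))]
30 [(array([-0.24,  0.46,  2.44,  3.04,  0.25]), np.float64(0.0182)), (array([-0.23,  0.6 ,  2.44,  3.09,  0.38]), np.float64(0.0244))]
30 [(array([-0.24,  0.46,  2.44,  3.04,  0.25]), np.float64(0.0182)), (array([-0.23,  0.6 ,  2.44,  3.09,  0.38]), np.float64(0.0244))]
25 [(array([-0.25,  0.46,  2.44,  2.99,  0.19]), np.float64(0.0042)), (array([-0.24,  0.6 ,  2.44,  3.07,  0.32]), np.float64(0.0126))]
25 [(array([-0.25,  0.46,  2.44,  2.99,  0.19]), np.float64(0.0042)), (array([-0.24,  0.6 ,  2.44,  3.07,  0.32]), np.float64(0.0126))]
20 [(array([-0.25,  0.46,  2.38,  2.72,  0.06]), np.float64(0.0)), (array([-0.25,  0.6 ,  2.44,  3.05,  0.25]), np.float64(0.0008))]
20 [(array([-0.25,  0.46,  2.38,  2.72,  0.06]), np.float64(0.0)), (array([-0.25,  0.6 ,  2.44,  3.05,  0.25]), np.float64(0.0008))]
```

```bash
python3 -m crank '[{"dp":[0,0,0],"delta_rot":[0,0,0.019],"fingers":-1},{"dp":[0,0,0],"delta_rot":[0,0,0.019],"fingers":-1},{"dp":[0,0,0],"delta_rot":[0,0,0.019],"fingers":-1},{"dp":[0,0,0],"delta_rot":[0,0,0.019],"fingers":-1},{"dp":[0,0,0],"delta_rot":[0,0,0.019],"fingers":-1},{"dp":[0,0,0],"delta_rot":[0,0,0.019],"fingers":-1},{"dp":[0,0,0],"delta_rot":[0,0,0.019],"fingers":-1},{"dp":[0,0,0],"delta_rot":[0,0,0.019],"fingers":-1},{"dp":[0,0,0],"delta_rot":[0,0,0.019],"fingers":-1},{"dp":[0,0,0],"delta_rot":[0,0,0.019],"fingers":-1},{"dp":[0,0,0],"delta_rot":[0,0,0.019],"fingers":-1},{"dp":[0,0,0],"delta_rot":[0,0,0.019],"fingers":-1}]' >/dev/null
python3 -m crank '[{"dp":[0,0,0],"delta_rot":[0,0,0.019],"fingers":-1},{"dp":[0,0,0],"delta_rot":[0,0,0.019],"fingers":-1},{"dp":[0,0,0],"delta_rot":[0,0,0.019],"fingers":-1},{"dp":[0,0,0],"delta_rot":[0,0,0.019],"fingers":-1},{"dp":[0,0,0],"delta_rot":[0,0,0.019],"fingers":-1},{"dp":[0,0,0],"delta_rot":[0,0,0.019],"fingers":-1},{"dp":[0,0,0],"delta_rot":[0,0,0.019],"fingers":-1},{"dp":[0,0,0],"delta_rot":[0,0,0.019],"fingers":-1},{"dp":[0,0,0],"delta_rot":[0,0,0.019],"fingers":-1},{"dp":[0,0,0],"delta_rot":[0,0,0.019],"fingers":-1},{"dp":[0,0,0],"delta_rot":[0,0,0.019],"fingers":-1},{"dp":[0,0,0],"delta_rot":[0,0,0.019],"fingers":-1}]' > /dev/null
python3 -m crank '[{"dp":[0,0,0],"delta_rot":[0,0,0.019],"fingers":-1},{"dp":[0,0,0],"delta_rot":[0,0,0.019],"fingers":-1},{"dp":[0,0,0],"delta_rot":[0,0,0.006],"fingers":-1},{"dp":[0,0,0],"delta_rot":[0,0,0],"fingers":-1}]'
cat >> h.py <<'E'
RK2=RK*R.from_rotvec([0,0,np.pi])
import json
def log():
    s=manip.sense();open('log.txt','a').write(json.dumps([list(map(float,s[k])) for k in('q','tcp_pos','tool_rot')])+'\n');print(s['q'].round(3))
E
python3 - <<'E'
from h import *
log();plan(key+n*.133,RK2)
E
```

```text
t: 11.18
tcp_pos: [0.4106, 0.0271, 0.2753]
tool_rot: [0.954, -0.081, 0.288, 0.008]
force: [0.3, -0.7, -0.1]
finger_gap: -0.002
gripper_force: 0.0
[-0.25   0.228  2.29   1.042  0.087  0.472]
dp [-0.1106  0.0334  0.2168] rot [-0.0059  0.0045  0.0001]
```

```bash
python3 -m crank '[{"dp":[-0.03,0.01,0.03],"delta_rot":[-0.006,0.0045,0],"fingers":-1},{"dp":[-0.03,0.01,0.03],"delta_rot":[0,0,0],"fingers":-1},{"dp":[0,0,0],"delta_rot":[0,0,0],"fingers":-1},{"dp":[0,0,0],"delta_rot":[0,0,0],"fingers":-1},{"dp":[0,0,0],"delta_rot":[0,0,0],"fingers":-1}]'
python3 - <<'E'
from h import *
log();plan(key+n*.133,RK2)
E
python3 -m crank '[{"dp":[-0.02,0.01,0.03],"delta_rot":[0,0,0],"fingers":-1},{"dp":[-0.02,0,0.03],"delta_rot":[0,0,0],"fingers":-1},{"dp":[0,0,0],"delta_rot":[0,0,0],"fingers":-1},{"dp":[0,0,0],"delta_rot":[0,0,0],"fingers":-1},{"dp":[0,0,0],"delta_rot":[0,0,0],"fingers":-1},{"dp":[0,0,0],"delta_rot":[0,0,0],"fingers":-1}]'
python3 - <<'E'
from h import *
log();plan(key+n*.133,RK2)
E
```

```text
t: 11.6
tcp_pos: [0.4104, 0.0284, 0.2699]
tool_rot: [0.954, -0.079, 0.289, 0.004]
force: [0.1, -0.2, 0.4]
finger_gap: -0.0
gripper_force: 0.0
[-0.253  0.244  2.302  1.406  0.087  0.104]
dp [-0.1045  0.0371  0.2076] rot [-0.0073  0.004   0.0002]
t: 12.1
tcp_pos: [0.41, 0.0305, 0.2606]
tool_rot: [0.955, -0.078, 0.288, -0.002]
force: [0.1, 0.5, 0.0]
finger_gap: -0.002
gripper_force: 0.0
[-0.256  0.272  2.314  1.77   0.101 -0.264]
dp [-0.092   0.043   0.1926] rot [-0.0093  0.0048  0.0001]
```

```bash
python3 -m crank '[{"dp":[-0.01,0.005,0.02],"delta_rot":[-0.005,0.003,0],"fingers":-1},{"dp":[-0.01,0.005,0.02],"delta_rot":[-0.003,0.001,0],"fingers":-1},{"dp":[-0.01,0.005,0.02],"delta_rot":[0,0,0],"fingers":-1},{"dp":[-0.01,0.005,0.02],"delta_rot":[0,0,0],"fingers":-1},{"dp":[-0.01,0.005,0.02],"delta_rot":[0,0,0],"fingers":-1},{"dp":[-0.01,0.005,0.02],"delta_rot":[0,0,0],"fingers":-1},{"dp":[0,0,0],"delta_rot":[0,0,0],"fingers":-1},{"dp":[0,0,0],"delta_rot":[0,0,0],"fingers":-1}]'
python3 - <<'E'
from h import *
log();plan(key+n*.133,RK2)
E
```

```text
t: 12.77
tcp_pos: [0.4152, 0.0249, 0.2142]
tool_rot: [0.954, -0.078, 0.29, -0.003]
force: [0.1, 0.3, 0.0]
finger_gap: -0.0
gripper_force: 0.0
[-0.273  0.433  2.365  2.699  0.261 -1.217]
dp [-0.0519  0.0293  0.1087] rot [-0.0096  0.004  -0.0003]
```

```bash
python3 - <<'E'
import re
s=open('fit.py').read()
s=s.replace("def fk(","L=[json.loads(l) for l in open('log.txt')]\nq=np.array([l[0] for l in L]+[q[0]]);p=np.array([l[1] for l in L]+[p[0]]);r=np.array([l[2] for l in L]+[r[0]])\ndef fk(",1)
s=s.replace("h,L1,L2,d,T,a=v","h,L1,L2,d,T,a,o,b=v").replace("F.apply(L2*z)","F0.apply([o,0,L2])").replace("F=B*pit(q[1]+q[2])*R","F0=B*pit(q[1]+q[2]+b);F=F0*R").replace("pit(q[4])\n","pit(q[4]-b)\n").replace(".11,.2,0]",".11,.2,0,0,0]").replace(".01*(v[5])",".003*v[5:]")
open('fit.py','w').write(s)
E
python3 fit.py
```

```text
[ 0.274  0.588  0.392  0.111  0.225 -0.     0.114  0.   ] 0.0002
35 [(array([-0.26,  0.67,  2.41,  3.05,  0.55]), np.float64(0.0)), (array([-0.25,  0.81,  2.33,  3.07,  0.61]), np.float64(0.0))]
35 [(array([-0.26,  0.67,  2.41,  3.05,  0.55]), np.float64(0.0)), (array([-0.25,  0.81,  2.33,  3.07,  0.61]), np.float64(0.0))]
30 [(array([-0.26,  0.59,  2.33,  3.02,  0.31]), np.float64(0.0)), (array([-0.25,  0.75,  2.27,  3.05,  0.4 ]), np.float64(0.0))]
30 [(array([-0.26,  0.59,  2.33,  3.02,  0.31]), np.float64(0.0)), (array([-0.25,  0.75,  2.27,  3.05,  0.4 ]), np.float64(0.0))]
25 [(array([-0.25,  0.55,  2.25,  2.83,  0.1 ]), np.float64(0.0)), (array([-0.25,  0.71,  2.21,  3.01,  0.21]), np.float64(0.0))]
25 [(array([-0.25,  0.55,  2.25,  2.83,  0.1 ]), np.float64(0.0)), (array([-0.25,  0.71,  2.21,  3.01,  0.21]), np.float64(0.0))]
20 [(array([-0.24,  0.52,  2.17,  0.22,  0.1 ]), np.float64(0.0)), (array([-0.24,  0.68,  2.15,  2.6 ,  0.04]), np.float64(0.0))]
20 [(array([-0.24,  0.52,  2.17,  0.22,  0.1 ]), np.float64(0.0)), (array([-0.24,  0.68,  2.15,  2.6 ,  0.04]), np.float64(0.0))]
```

```bash
python3 -m crank '[{"dp":[-0.013,0.007,0.015],"delta_rot":[-0.005,0.002,0],"fingers":-1},{"dp":[-0.013,0.007,0.015],"delta_rot":[-0.005,0.002,0],"fingers":-1},{"dp":[-0.013,0.007,0.015],"delta_rot":[0,0,0],"fingers":-1},{"dp":[-0.013,0.007,0.015],"delta_rot":[0,0,0],"fingers":-1},{"dp":[0,0,0.015],"delta_rot":[0,0,0],"fingers":-1},{"dp":[0,0,0],"delta_rot":[0,0,0],"fingers":-1},{"dp":[0,0,0],"delta_rot":[0,0,0],"fingers":-1}]'
python3 - <<'E'
from h import *
log();plan(key+n*.133,RK2);plan(key+n*.083,RK2)
E
```

```text
t: 13.35
tcp_pos: [0.414, 0.0125, 0.1702]
tool_rot: [0.95, -0.086, 0.3, 0.026]
force: [0.4, -0.4, 0.3]
finger_gap: -0.0
gripper_force: 0.0
[-0.272  0.612  2.42   3.028  0.505 -1.544]
dp [-0.0059 -0.002   0.0356] rot [-0.0004 -0.0003 -0.0002]
dp [-0.0061 -0.0017  0.1356] rot [-0.0004 -0.0003 -0.0002]
```

```bash
python3 -m crank '[{"dp":[-0.009,-0.002,0.02],"delta_rot":[0,0,0],"fingers":-1},{"dp":[0,0,0.03],"delta_rot":[0,0,0],"fingers":-1},{"dp":[0,0,0.03],"delta_rot":[0,0,0],"fingers":-1},{"dp":[0,0,0.03],"delta_rot":[0,0,0],"fingers":-1},{"dp":[0,0,0.02],"delta_rot":[0,0,0],"fingers":-1},{"dp":[0,0,0],"delta_rot":[0,0,0],"fingers":-1},{"dp":[0,0,0],"delta_rot":[0,0,0],"fingers":-1}]'
python3 - <<'E'
from h import *
plan(key+n*.073,RK2);print(n@manip.sense()['force'])
m=manip.camera_model('wrist');p,d=manip.snapshot('wrist');cv2.imwrite('pics/w5.png',p[:,:,::-1])
p,d=manip.snapshot('scene');cv2.imwrite('pics/s5.png',p[:,:,::-1])
E
```

```text
t: 13.93
tcp_pos: [0.4466, 0.0076, 0.1144]
tool_rot: [0.95, -0.087, 0.3, 0.026]
force: [-0.1, 0.5, -0.5]
finger_gap: 0.002
gripper_force: 0.0
dp [0.0042 0.0002 0.0264] rot [-0.0004 -0.0001 -0.0002]
-0.33803479123681396
```

View pics/w5.png

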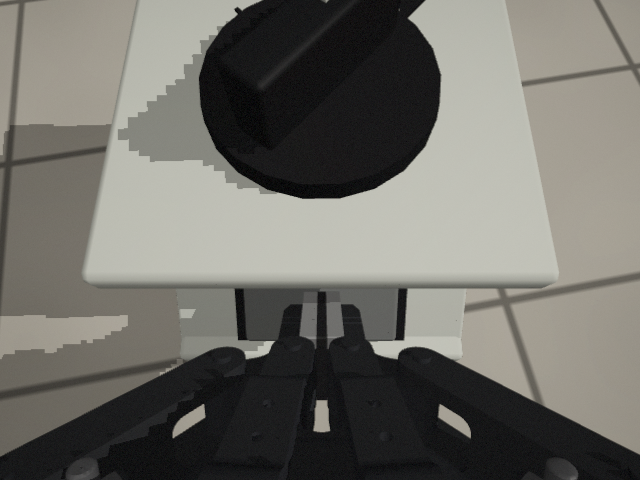

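The closed fingertips at (320,300) are centred on the key, below the deck lip at v≈285, with clearance. I'll advance gently.

```bash
python3 -m crank '[{"dp":[0,0,0.01],"delta_rot":[0,0,0],"fingers":-1},{"dp":[0,0,0.01],"delta_rot":[0,0,0],"fingers":-1},{"dp":[0,0,0.006],"delta_rot":[0,0,0],"fingers":-1},{"dp":[0,0,0.006],"delta_rot":[0,0,0],"fingers":-1},{"dp":[0,0,0],"delta_rot":[0,0,0],"fingers":-1},{"dp":[0,0,0],"delta_rot":[0,0,0],"fingers":-1}]'
cat > chk.py <<'E'
from h import *
plan(key+n*.073,RK2);F=[]
for i in range(4):
    m=manip.camera_model('wrist');p,d=manip.snapshot('wrist');F.append(n@manip.sense()['force'])
print('F',np.mean(F),F)
P=cloud(m,d);k=(abs(P[...,2]-.109)<.006)&(p.max(2)>60);c=P[k];x=(c-key)@X;y=abs((c-key)@Y)<.055
print('deck front in key X',np.percentile(x[y],1))
E
python3 chk.py
```

```text
t: 14.53
tcp_pos: [0.4557, 0.0058, 0.1009]
tool_rot: [0.95, -0.087, 0.3, 0.026]
force: [-0.2, -0.2, 1.4]
finger_gap: 0.002
gripper_force: 0.5
dp [ 0.0045 -0.0003 -0.0064] rot [-0.0003 -0.0001 -0.0003]
F 1.2060319442849776 [np.float64(1.0177135813145177), np.float64(0.9269047237542525), np.float64(1.5526367558732546), np.float64(1.3268727161978862)]
deck front in key X -0.008935619453865753
```

```bash
python3 -m crank '[{"dp":[0,0,0.0022],"delta_rot":[0,0,0],"fingers":-1},{"dp":[0,0,0.0022],"delta_rot":[0,0,0],"fingers":-1},{"dp":[0,0,0],"delta_rot":[0,0,0],"fingers":-1},{"dp":[0,0,0],"delta_rot":[0,0,0],"fingers":-1}]'; python3 chk.py
```

```text
t: 15.07
tcp_pos: [0.4567, 0.0056, 0.0991]
tool_rot: [0.95, -0.087, 0.3, 0.026]
force: [-0.8, 0.5, 1.0]
finger_gap: -0.004
gripper_force: 0.7
dp [ 0.0048 -0.0002 -0.0105] rot [-0.0003 -0.0001 -0.0003]
F 1.1873777801781513 [np.float64(1.584551205552899), np.float64(1.2711652640584084), np.float64(0.8089882759307745), np.float64(1.0848063751705235)]
deck front in key X -0.00890815456409955
```

```bash
python3 -m crank '[{"dp":[0,0,0.002],"delta_rot":[0,0,0],"fingers":-1},{"dp":[0,0,0],"delta_rot":[0,0,0],"fingers":-1},{"dp":[0,0,0],"delta_rot":[0,0,0],"fingers":-1}]'; python3 chk.py;  python3 -m crank '[{"dp":[0,0,0.0015],"delta_rot":[0,0,0],"fingers":-1},{"dp":[0,0,0],"delta_rot":[0,0,0],"fingers":-1},{"dp":[0,0,0],"delta_rot":[0,0,0],"fingers":-1}]'; python3 chk.py
```

```text
t: 15.52
tcp_pos: [0.4572, 0.0056, 0.0985]
tool_rot: [0.95, -0.087, 0.3, 0.026]
force: [-1.0, 0.1, 3.2]
finger_gap: 0.003
gripper_force: 1.8
dp [ 0.0048 -0.0002 -0.0121] rot [-0.0003 -0.0001 -0.0003]
F 3.9467426250965354 [np.float64(3.1520267944376643), np.float64(4.015343183969104), np.float64(4.688070341853141), np.float64(3.931530180126232)]
deck front in key X -0.008928821720209998
t: 15.97
tcp_pos: [0.4573, 0.0056, 0.0983]
tool_rot: [0.95, -0.087, 0.3, 0.026]
force: [-3.5, -1.0, 7.7]
finger_gap: -0.0
gripper_force: 4.4
dp [ 0.0049 -0.0002 -0.0125] rot [-0.0003 -0.0001 -0.0003]
F 8.675080116482855 [np.float64(7.966711086523108), np.float64(9.279949693474682), np.float64(8.706857922203923), np.float64(8.746801763729705)]
deck front in key X -0.008926117508392234
```

The key has bottomed out and the timer has not moved. I'll retract straight back along the tool axis.

```bash
python3 -m crank '[{"dp":[0,0,-0.005],"delta_rot":[0,0,0],"fingers":-1},{"dp":[0,0,-0.01],"delta_rot":[0,0,0],"fingers":-1},{"dp":[0,0,-0.02],"delta_rot":[0,0,0],"fingers":-1},{"dp":[0,0,-0.03],"delta_rot":[0,0,0],"fingers":-1},{"dp":[0,0,-0.03],"delta_rot":[0,0,0],"fingers":-1},{"dp":[0,0,-0.03],"delta_rot":[0,0,0],"fingers":-1},{"dp":[0,0,0],"delta_rot":[0,0,0],"fingers":-1},{"dp":[0,0,0],"delta_rot":[0,0,0],"fingers":-1},{"dp":[0,0,0],"delta_rot":[0,0,0],"fingers":-1}]'
python3 - <<'E'
from h import *
m=manip.camera_model('wrist');p,d=manip.snapshot('wrist');cv2.imwrite('pics/w6.png',p[:,:,::-1])
P=cloud(m,d);h=(P-key)@n;x=(P-key)@X;y=(P-key)@Y
k=(abs(y)<.028)&(x>-.016)&(x<.012)&(h>-.012)&(h<.006);print('key height',k.sum(),np.median(h[k]))
m=manip.camera_model('top');p,d=manip.snapshot('top');cv2.imwrite('pics/t6.png',cv2.resize(p[205:300,280:370,::-1],None,fx=6,fy=6))
E
```

```text
t: 16.92
tcp_pos: [0.4231, 0.0116, 0.1489]
tool_rot: [0.95, -0.087, 0.3, 0.026]
force: [1.1, 0.3, -0.9]
finger_gap: -0.004
gripper_force: 0.0
key height 5262 0.00035994279007388265
```

View pics/w6.png

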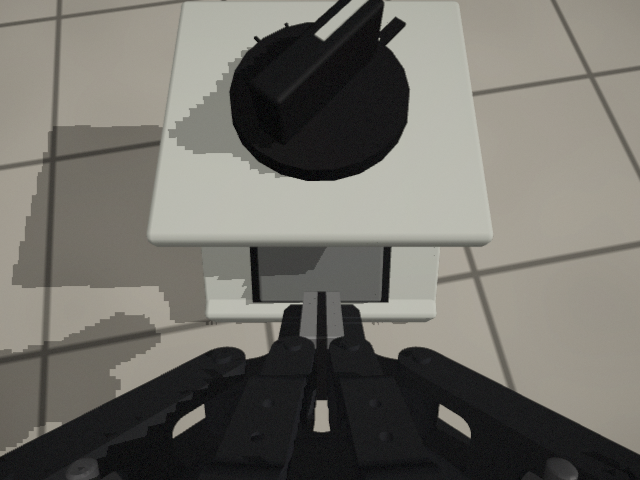

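View pics/t6.png

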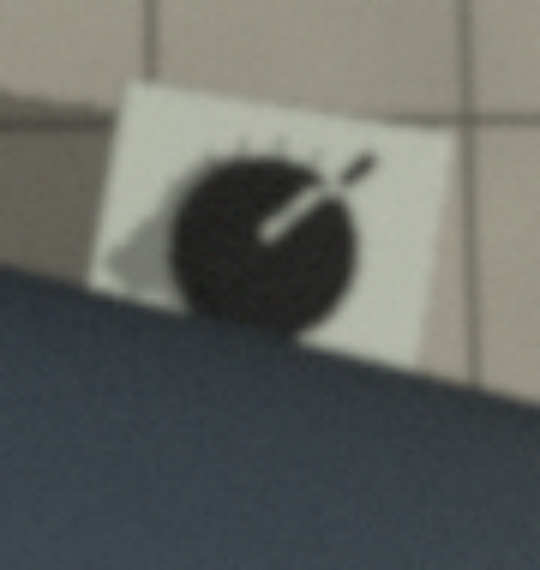

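The wrist view shows the key fully out, at (320,275), with the gripper clear of it. In the top crop the pointer leads into the thick mark at (360,170), and the deck corners (135,85) and (455,130) are where they were at the start.

```bash
python3 -c "
from station import manip
print(manip.sign_off())"
```

```text
the job is handed in; nothing more can be done
None
```

I turned the dial to the thick mark and pushed the start key fully in; it sprang back out. The timer did not shift measurably, the arm stayed clear of the mug, jar and mill, and I handed the job in at about 17 s, though no verdict was returned.

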